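Bed the glued coat-hook discs

TASK

The three terrazzo discs have just been glued into their coat hooks and still stand proud of their posts: bed them in the order they were glued, smallest disc first, then the medium one, then the largest. With closed fingertips press lightly down on the middle of each disc until it has clearly sunk, by half a centimetre or more (it need not reach the post), and then let go. Do not press hard, do not touch a bigger disc before its turn, do not pick up, tip or shift the hooks, and leave everything else alone.

Things in the scene. Friction and masses are not known exactly. Their poses are not given: they have to be found in the camera images.
- hook_small: loose coat hook, about 0.5 kg: dark walnut board 140 x 90 x 22 mm lying flat (same for all three), on its middle a pale post 30 mm across and 35 mm high, above it a level, round, speckled white terrazzo disc 50 mm across, 10 mm thick. Origin: centre of the board's underside, x along the board, z up. The three hooks' places are swapped between starts
- disc_small (a joint): how far the small disc has been pressed down, m: 0 to 0.001 at the start (disc stands about 12 mm clear of the post), 0.012 when it sits on the post. It yields at about 4 N, rising evenly to about 7 N at the stop, and stays where it was pressed to (springs back less than 1 mm)
- small_top (a point): centre of the upper face of the small disc, about 79 mm above the table at the start; it moves down with the disc; z up
- hook_medium: loose coat hook, about 0.5 kg: dark walnut board 140 x 90 x 22 mm lying flat (same for all three), on its middle a pale post 30 mm across and 45 mm high, above it a level, round, speckled white terrazzo disc 74 mm across, 10 mm thick. Origin: centre of the board's underside, x along the board, z up. The three hooks' places are swapped between starts
- disc_medium (a joint): how far the medium disc has been pressed down, m: 0 to 0.001 at the start (disc stands about 12 mm clear of the post), 0.012 when it sits on the post. It yields at about 4 N, rising evenly to about 7 N at the stop, and stays where it was pressed to (springs back less than 1 mm)
- medium_top (a point): centre of the upper face of the medium disc, about 89 mm above the table at the start; it moves down with the disc; z up
- hook_large: loose coat hook, about 0.5 kg: dark walnut board 140 x 90 x 22 mm lying flat (same for all three), on its middle a pale post 30 mm across and 40 mm high, above it a level, round, speckled white terrazzo disc 100 mm across, 10 mm thick. Origin: centre of the board's underside, x along the board, z up. The three hooks' places are swapped between starts
- disc_large (a joint): how far the large disc has been pressed down, m: 0 to 0.001 at the start (disc stands about 12 mm clear of the post), 0.012 when it sits on the post. It yields at about 4 N, rising evenly to about 7 N at the stop, and stays where it was pressed to (springs back less than 1 mm)
- large_top (a point): centre of the upper face of the large disc, about 84 mm above the table at the start; it moves down with the disc; z up
- glue_bottle: bystander: white round glue bottle, 54 mm across, 150 mm tall, standing; origin centre of underside
- screw_jar: bystander: glass jar with steel lid, 60 mm across, 75 mm tall, standing; origin centre of underside
- spare_post: bystander: pale wooden post without disc, 30 mm across, 50 mm tall, standing; origin centre of underside
- offcut: bystander: walnut block 60 x 45 x 30 mm; origin centre of underside
- screwdriver: bystander: screwdriver lying at the left side of the table
- hammer: bystander: hammer with a pale wooden handle lying at the left side of the table
- drawknife: bystander: drawknife at the right side of the table, steel blade 240 mm long, two wooden ball handles; lying, under 40 mm high
Things that resemble listed ones, but are neither listed nor needed, are in the scene too. Leave any green, pink or red look-alike of the hook_large alone.

How it is judged:
On the way, in this order (a step that is already met when the one before it is completed fails the run):
1. the small disc is pressed down by more than 4 mm (value of joint disc_small above 0.004 m), for 0.1 s.
2. the medium disc is pressed down by more than 4 mm (value of joint disc_medium above 0.004 m), for 0.1 s.
3. the large disc is pressed down by more than 4 mm (value of joint disc_large above 0.004 m), for 0.1 s.
At the end, for the whole second after the job is handed in: All three discs stay pressed down by more than 4 mm; the hooks lie flat and still on the table (under 4 mm up, under 0.05 rad tilt), within 15 mm of where they started (value of joint each of disc_small, disc_medium, disc_large above 0.004 m and height (world z) of each of hook_small, hook_medium, hook_large below 0.004 m and angle between each of hook_small, hook_medium, hook_large's own z axis and vertical below 0.05 rad and distance of each of hook_small, hook_medium, hook_large from where it was at the start of the episode below 0.015 m and linear speed of each of hook_small, hook_medium, hook_large below 0.01 m/s); the robot touches nothing.
It fails at once if the medium or large disc is touched before the smaller ones have been pressed down 4 mm ((contact force between any of the fingers, the arm and hook_medium above 1 N and value of joint disc_small below 0.004 m) or (contact force between any of the fingers, the arm and hook_large above 1 N and value of joint any of disc_small, disc_medium below 0.004 m)).
It fails at once if a hook is pressed or struck with more than 18 N (contact force between any of the fingers, the arm and hook_small above 18 N or contact force between any of the fingers, the arm and hook_medium above 18 N or contact force between any of the fingers, the arm and hook_large above 18 N).
It fails at once if a hook is touched while the TCP is more than 30 mm sideways of its disc's centre ((contact force between any of the fingers, the arm and hook_small above 1 N and horizontal distance between the grasp point and small_top above 0.03 m) or (contact force between any of the fingers, the arm and hook_medium above 1 N and horizontal distance between the grasp point and medium_top above 0.03 m) or (contact force between any of the fingers, the arm and hook_large above 1 N and horizontal distance between the grasp point and large_top above 0.03 m)).
It fails at once if a hook is lifted (8 mm), tipped (0.15 rad) or shifted (15 mm) (height (world z) of any of hook_small, hook_medium, hook_large above 0.008 m or angle between any of hook_small, hook_medium, hook_large's own z axis and vertical above 0.15 rad or distance of any of hook_small, hook_medium, hook_large from where it was at the start of the episode above 0.015 m).
It fails at once if a bystander is shifted by 25 mm or more (distance of any of glue_bottle, screw_jar, spare_post, offcut, screwdriver, hammer, drawknife from where it was at the start of the episode above 0.025 m).
It also fails if it takes over 48 s, if anything falls off the work surface, if the arm or the gripper's body presses on something with over 40 N, if the wrist force passes 120 N, or if a joint passes its speed limit or range.

ROBOT

A 6-joint arm with a two-finger parallel gripper is mounted at the origin on the work surface. World frame = base frame: x ahead of the robot, y to its left, z up, the work surface at z = 0. Lengths are in m, angles in rad, forces in N, time in s.
With the tool pointing down it reaches from about 0.325 to 0.85 m from the base axis. Payload 15.5 kg.
Tool frame: the origin (TCP) lies between the finger pads, 19 mm behind the fingertips; this is the grasp point; z points along the fingers, y is the line along which they close (so a half turn about z gives the same grasp; the last joint's range is limited). The gripper opens to 91 mm and grips with 3 to 60 N. Pads are 32 mm wide; open, the fingers measure 118 mm over their backs; the gripper's body (76 mm by 178 mm) begins 60 mm behind the grasp point.
Start: joints at [1.188, 0.494, 1.345, -0, 1.302, -0.096], TCP at [0.177, 0.599, 0.233] pointing down, gripper open.
Joint ranges: [-2.91, 2.91], [-0.82, 2.16], [0.22, 2.67], [-1.22, 4.37], [0.12, 2.79], [-3.08, 3.08]. Speed limits (rad/s): [1.89, 1.89, 2.57, 3.01, 3.01, 3.01].

INTERFACE

Orientations are given as a unit quaternion [x, y, z, w].
In Python, from plant import env, cams gives the robot as it stands. The module is installed in compiled form; this text tells all that it offers.
- The arm moves only by the shell command python3 -m inch 'ROWS' [OPENING] [FORCE]. ROWS is JSON, a list of rows, each an object of numbers: "tx", "ty", "tz": the shift along the tool's x, y, z in cm; "rx", "ry", "rz": the turn, a rotation vector about the tool's x, y, z in degrees. In form: [{"tx": .., "ty": .., "tz": .., "rx": .., "ry": .., "rz": ..}, ...]. A call has exactly 10 rows; each row shifts and turns the commanded pose from where the row before left it, along the tool's axes as they then stand; what a row does not reach is not made up. A row lasts 1/10 s, in which the tool goes at most 50 mm and 8.59 degrees, less where a joint would pass 70% of its speed; a pose out of reach is approached as far as the arm can. A call is refused whole if a number of a shift passes 5 or a number of a turn 8.59, either way. A call with a gripper value outside its range is refused whole. OPENING is the closure, from -1 (fully open) to 1 (shut), so that 0 is half open, set as the call begins (- or left out, the last holds). The fingers move at their own pace and stop on an object; FORCE is the grip in N (left out, the last holds). Time passes only in rows, so rows that do not move let the fingers close, or fill a call up. It gives the time, the measured TCP pose, the force, the opening and the grip force at its end, in the units of the state.
- env.read_state(): the state, without advancing time (a new reading comes with each control period).
- cams.grab_frame(name): name is "side" or "top" or "wrist"; returns a dict with "pixels" (480x640x3 uint8, red, green, blue), "vfov" (degrees; the focal length in pixels is half the picture's height over the tangent of half this angle, whatever the lens; pixels are square), "cx", "cy" (the principal point, pixels), "origin" and "orientation" of the camera in the world; the wrist camera has in their place "tool_from_camera" (4x4, takes a point from camera to tool coordinates, whose origin is the TCP and whose axes are the flange's). Camera axes: x right, y up, looking along -z (the intrinsics and any distortion apply to the point x, -y, -z); pixel columns grow to the right and rows downward; lengths in m; the calibration is good to about 2 mm. A picture is of the moment at which its call begins: read the wrist's pose just before it. There is no depth.
- env.finish_job(): hands the job in; it is judged then, once.
Trained networks look in a picture, given as the dict that the camera call returned (one of the last four; its "shot" number tells which), for a name from the list of things; names that differ only in an ending like _2 or _b are one class to them, and where a whole thing is asked for, a point or a joint stands for the part that bears it (a point fixed in the world has none). Each returns a list of dicts, best first, with "conf" (0 to 1); they miss things now and then, are a little off and sometimes report something else, mostly with a low value. They report only what shows in the picture. A call takes as long as a camera call. They do not tell look-alikes from the thing itself.
- cams.search_frame(picture, query): "extent" ([centre column, centre row, width, height] in pixels, round what is visible of it).
The state is a dict: "clock": time; "q": joint angles; "joint_vel": joint speeds; "tau": joint torques, N m; "ee_pos": TCP position; "tool_rot": TCP orientation; "wrist_force": force on the tool from outside, world axes, zero at the start; "torque": the same for the moment, N m; "opening": finger opening in m; "grip_force": force on a finger pad.
Only numpy, scipy, OpenCV 4.12 (cv2) and the standard library are available. Lean on these libraries where they do the work, as an engineer would, in place of code of your own. Each camera call takes 0.05 s, during which the arm holds its last target. There are 200 camera calls.

## Working session

There is one attempt and no reset: what is moved stays moved. The work goes in short steps, Python scripts to look and compute and a shell command to move; the robot and the scene stay as the last step left them, time stands still between calls to the robot, and variables do not carry over. Pictures are saved under pics/ and viewed, at most 10 in all, crops included, and the job is handed in when it is done.

```bash
mkdir -p pics
python3 - <<'E'
from plant import env,cams
import cv2
s=env.read_state();print(s['clock'],s['ee_pos'],s['tool_rot'],s['wrist_force'],s['opening'])
for n in('top','side'):
    p=cams.grab_frame(n);cv2.imwrite(f'pics/{n}0.png',p['pixels'][:,:,::-1])
    print(n,{k:v for k,v in p.items() if k!='pixels'})
    for q in('hook_small','hook_medium','hook_large','disc_small','disc_medium','disc_large'):
        print(q,[(round(d['conf'],2),[round(v) for v in d['extent']]) for d in cams.search_frame(p,q)[:4]])
E
```

```text
0.0 [0.1766526  0.59912742 0.23212769] [ 1.42895026e-01  9.89737649e-01 -6.11422405e-04 -1.57174812e-04] [-0.64186507  0.5125483  -0.46054709] 0.09118175536112959
top {'vfov': 45.63150300943907, 'cx': 320.11762656707015, 'cy': 225.26814389197483, 'origin': array([0.19331047, 0.02853181, 1.5491866 ]), 'orientation': array([ 0.07759103, -0.07755527, -0.70170142,  0.70397438]), 'shot': 1}
hook_small [(0.91, [425, 245, 44, 53]), (0.41, [429, 246, 18, 18])]
hook_medium [(0.98, [222, 219, 50, 56])]
hook_large [(0.95, [327, 147, 33, 55]), (0.8, [415, 327, 47, 53]), (0.77, [257, 304, 48, 60]), (0.58, [326, 222, 50, 55])]
disc_small [(0.59, [429, 246, 18, 20])]
disc_medium [(0.97, [218, 212, 31, 29])]
disc_large [(0.88, [420, 324, 39, 38]), (0.76, [326, 218, 34, 37]), (0.62, [251, 299, 40, 40]), (0.55, [326, 140, 35, 35])]
side {'vfov': 42.48659640477596, 'cx': 311.4927128901047, 'cy': 218.22233493958322, 'origin': array([-0.4110382 , -0.91165287,  0.91271081]), 'orientation': array([ 0.45128656, -0.1795773 , -0.34071076,  0.80498982]), 'shot': 2}
hook_small [(0.67, [389, 300, 60, 59]), (0.65, [424, 240, 24, 33])]
hook_medium [(0.76, [256, 195, 48, 41])]
hook_large [(0.78, [380, 207, 55, 49]), (0.64, [326, 235, 59, 54]), (0.58, [311, 335, 77, 75]), (0.56, [214, 243, 55, 57])]
disc_small [(0.56, [389, 279, 24, 19]), (0.16, [325, 223, 40, 24])]
disc_medium [(0.58, [254, 182, 29, 20])]
disc_large [(0.86, [312, 317, 48, 36]), (0.66, [379, 189, 36, 21]), (0.61, [326, 223, 36, 22]), (0.56, [211, 229, 37, 25])]
```

View pics/top0.png

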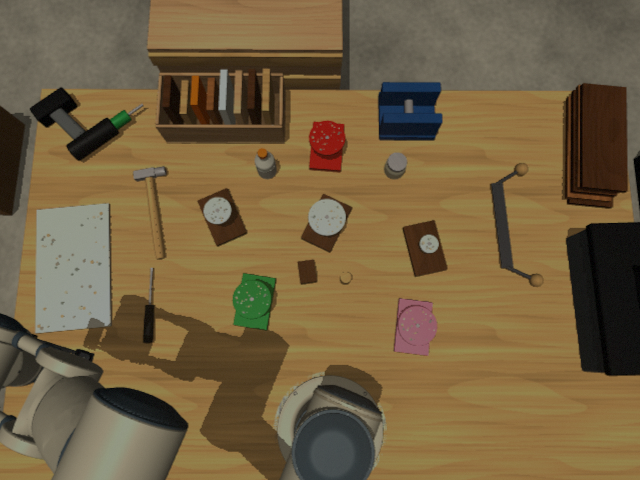

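View pics/side0.png

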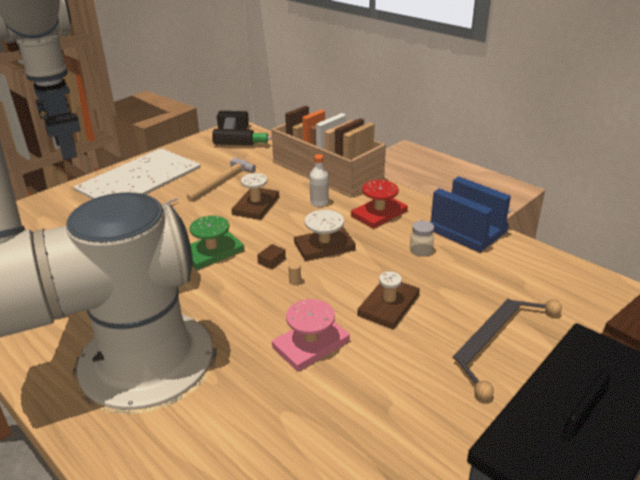

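The top view shows three discs on walnut boards, the white ones: small at (429,244), medium at (218,212), large at (327,217). Red (327,140), green (252,299) and pink (417,325) are look-alikes, so I'll leave those alone. Next I'll localise the white discs and check them in one enlarged crop.

```bash
cat > h.py <<'E'
import numpy as np,cv2
from scipy.spatial.transform import Rotation as R
def ray(p,u,v,T=None):
    f=240/np.tan(np.radians(p['vfov']/2))
    d=np.array([(u-p['cx'])/f,-(v-p['cy'])/f,-1.])
    if T is not None: return T[:3,:3]@d,T[:3,3]
    return R.from_quat(p['orientation']).apply(d),np.array(p['origin'])
def plane(p,u,v,z,T=None):
    d,o=ray(p,u,v,T);return o+d*(z-o[2])/d[2]
def white(p,u,v,r):
    # ellipse of the white blob near u,v
    hsv=cv2.cvtColor(p['pixels'],cv2.COLOR_RGB2HSV)
    m=((hsv[...,1]<70)&(hsv[...,2]>110)).astype(np.uint8)
    k=np.zeros_like(m);cv2.circle(k,(int(u),int(v)),int(r),1,-1);m&=k
    m=cv2.morphologyEx(m,cv2.MORPH_CLOSE,np.ones((5,5),np.uint8))
    c=max(cv2.findContours(m,cv2.RETR_EXTERNAL,cv2.CHAIN_APPROX_NONE)[0],key=cv2.contourArea)
    return cv2.fitEllipse(cv2.convexHull(c))
E
python3 - <<'E'
from plant import env,cams
from h import *
t=cams.grab_frame('top');s=cams.grab_frame('side')
for n,a,b,z in(('small',(429,244,14),(390,279,15),.079),('medium',(218,211,20),(254,182,18),.089),('large',(327,217,24),(325,222,24),.084)):
    for p,c in((t,a),(s,b)):
        e=white(p,*c);x=plane(p,*e[0],z)
        print(n,np.round(e[0],1),np.round(e[1],1),x.round(4))
im=t['pixels'][110:370,170:480,::-1];cv2.imwrite('pics/c.png',cv2.resize(im,None,fx=2.3,fy=2.3,interpolation=2))
E
```

```text
small [428.9 243.5] [17.7 18.6] [ 0.4738 -0.2562  0.079 ]
small [390.  279.4] [16.2 22.3] [ 0.4677 -0.263   0.079 ]
medium [216.8 210.1] [26.2 27.5] [0.5597 0.3017 0.089 ]
medium [252.7 176.4] [22.8 26.6] [0.5652 0.3112 0.089 ]
large [326.4 216.8] [36.1 37.4] [0.5438 0.0125 0.084 ]
large [323.5 216.3] [35. 40.] [0.5526 0.0203 0.084 ]
```

View pics/c.png

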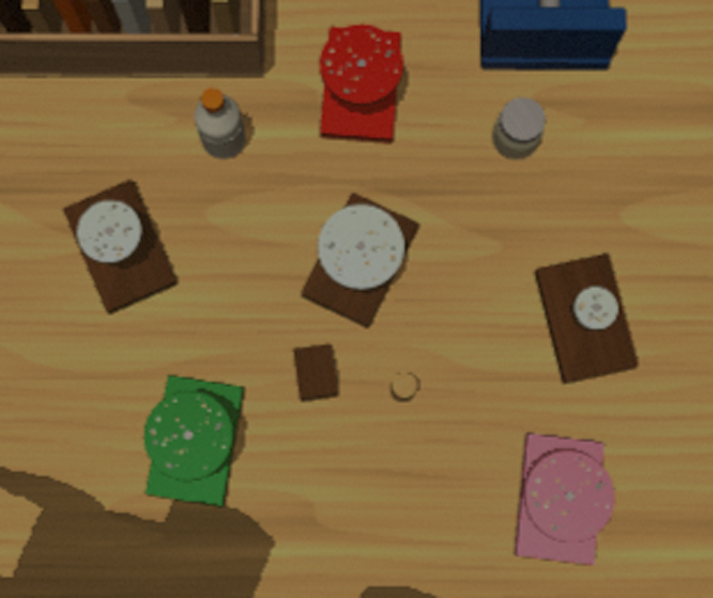

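The crop agrees: white-on-walnut small is on the right, medium on the left and large in the middle. Moving over the small disc with the fingers closing.

```bash
python3 -m inch '[{"tx":-3.3,"ty":-3.5},{"tx":-3.3,"ty":-3.5},{"tx":-3.3,"ty":-3.5},{"tx":-3.3,"ty":-3.5},{"tx":-3.3,"ty":-3.5},{"tx":-3.3,"ty":-3.5},{"tx":-3.3,"ty":-3.5},{"tx":-3.3,"ty":-3.5},{"tx":-3.3,"ty":-3.5},{"tx":-3.3,"ty":-3.5}]' 1 10
python3 -m inch '[{"tx":-1.9,"ty":-3.9},{"tx":-1.9,"ty":-3.9},{"tx":-1.9,"ty":-3.9},{"tx":-1.9,"ty":-3.9},{"tx":-1.9,"ty":-3.9},{"tx":-1.9,"ty":-3.9},{"tx":-1.9,"ty":-3.9},{"tx":-1.9,"ty":-3.9},{"tx":-1.9,"ty":-3.9},{"tx":-1.9,"ty":-3.9}]'
cat > look.py <<'E'
import sys
from plant import env,cams
from h import *
name,z,fn,x0,y0,rad=sys.argv[1],float(sys.argv[2]),sys.argv[3],*map(float,sys.argv[4:7])
s=env.read_state();w=cams.grab_frame('wrist')
T=np.eye(4);T[:3,:3]=R.from_quat(s['tool_rot']).as_matrix();T[:3,3]=s['ee_pos'];W=T@w['tool_from_camera']
f=240/np.tan(np.radians(w['vfov']/2))
c=W[:3,:3].T@(np.array([x0,y0,z])-W[:3,3]);u,v=w['cx']+f*c[0]/-c[2],w['cy']-f*c[1]/-c[2]
r=rad*f/-c[2];print('tcp',np.round(s['ee_pos'],4),'F',np.round(s['wrist_force'],2),'clock',s['clock'],'expected px',round(u),round(v),round(r))
cv2.imwrite('pics/'+fn,w['pixels'][:,:,::-1])
for d in cams.search_frame(w,name)[:3]:
    e=d['extent'];print('net',round(d['conf'],2),np.round(e),plane(w,e[0],e[1],z,W).round(4))
try:
    e=white(w,u,v,1.4*r);x=plane(w,*e[0],z,W);print('blob',np.round(e[0],1),np.round(e[1],1),x.round(4))
    dd=T[:3,:3].T@(x-T[:3,3])*100;print('tool shift cm to it',dd.round(2))
except Exception as ex: print(ex)
E
python3 look.py disc_small .079 w1.png .472 -.259 .025
```

```text
tcp [0.1768 0.5995 0.2327] F [-0.99  0.41  0.  ] clock 0.8 expected px -286 650 20
max() iterable argument is emptyschema error: expected keys tx, ty, tz, rx, ry, rz
schema error: expected keys tx, ty, tz, rx, ry, rz
```

View pics/w1.png

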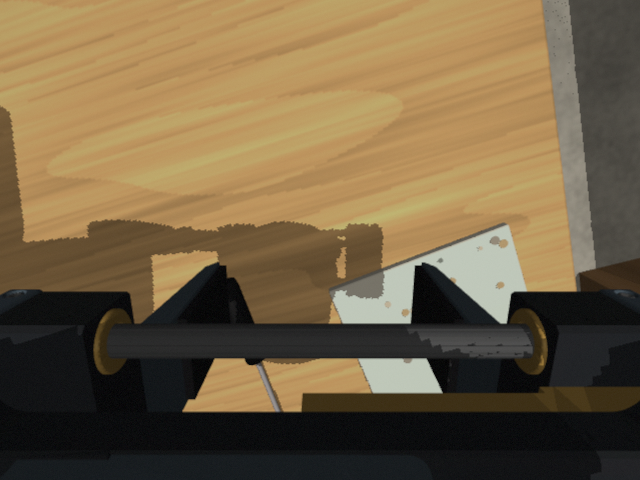

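The moves were refused because each row needs all six keys, so nothing moved. The wrist view shows the open fingers at rows 265-400 hiding what lies under the TCP, so targets need to sit above them in the picture.

```bash
python3 -m inch '[{"tx":-3.3,"ty":-3.5,"tz":0,"rx":0,"ry":0,"rz":0},{"tx":-3.3,"ty":-3.5,"tz":0,"rx":0,"ry":0,"rz":0},{"tx":-3.3,"ty":-3.5,"tz":0,"rx":0,"ry":0,"rz":0},{"tx":-3.3,"ty":-3.5,"tz":0,"rx":0,"ry":0,"rz":0},{"tx":-3.3,"ty":-3.5,"tz":0,"rx":0,"ry":0,"rz":0},{"tx":-3.3,"ty":-3.5,"tz":0,"rx":0,"ry":0,"rz":0},{"tx":-3.3,"ty":-3.5,"tz":0,"rx":0,"ry":0,"rz":0},{"tx":-3.3,"ty":-3.5,"tz":0,"rx":0,"ry":0,"rz":0},{"tx":-3.3,"ty":-3.5,"tz":0,"rx":0,"ry":0,"rz":0},{"tx":-3.3,"ty":-3.5,"tz":0,"rx":0,"ry":0,"rz":0}]' 1 10
python3 -m inch '[{"tx":-1.9,"ty":-3.9,"tz":0,"rx":0,"ry":0,"rz":0},{"tx":-1.9,"ty":-3.9,"tz":0,"rx":0,"ry":0,"rz":0},{"tx":-1.9,"ty":-3.9,"tz":0,"rx":0,"ry":0,"rz":0},{"tx":-1.9,"ty":-3.9,"tz":0,"rx":0,"ry":0,"rz":0},{"tx":-1.9,"ty":-3.9,"tz":0,"rx":0,"ry":0,"rz":0},{"tx":-1.9,"ty":-3.9,"tz":0,"rx":0,"ry":0,"rz":0},{"tx":-1.9,"ty":-3.9,"tz":0,"rx":0,"ry":0,"rz":0},{"tx":-1.9,"ty":-3.9,"tz":0,"rx":0,"ry":0,"rz":0},{"tx":-1.9,"ty":-3.9,"tz":0,"rx":0,"ry":0,"rz":0},{"tx":-1.9,"ty":-3.9,"tz":0,"rx":0,"ry":0,"rz":0}]'
python3 look.py disc_small .079 w2.png .472 -.259 .025
python3 - <<'E'
from plant import cams
print(cams.grab_frame('wrist')['tool_from_camera'].round(3))
E
```

```text
clock: 1.9
ee_pos: [0.395, 0.1686, 0.233]
tool_rot: [0.143, 0.99, 0.0, 0.0]
wrist_force: [0.9, 1.7, 0.4]
opening: 0.0141
grip_force: 0.0
clock: 2.9
ee_pos: [0.4662, -0.2594, 0.2329]
tool_rot: [0.143, 0.99, -0.0, 0.0]
wrist_force: [0.3, 0.4, -0.4]
opening: 0.0005
grip_force: 0.0
tcp [ 0.4662 -0.2594  0.2329] F [ 0.33  0.38 -0.42] clock 2.9 expected px 322 238 29
net 0.67 [326. 238.  59.  57.] [ 0.4731 -0.2559  0.079 ]
net 0.4 [620.  57.  41.  82.] [ 0.4007 -0.0065  0.079 ]
blob [320.2 237.3] [55.6 62.4] [ 0.471  -0.2604  0.079 ]
tool shift cm to it [-0.48  0.03 15.39]
[[-0.     0.963  0.268  0.077]
 [ 1.     0.001 -0.     0.   ]
 [-0.001  0.268 -0.963 -0.151]
 [ 0.     0.     0.     1.   ]]
```

The wrist look puts the small disc at pixel (320,237), world (0.472,-0.259), about 5 mm from the TCP. Descending to just above it.

```bash
python3 -m inch '[{"tx":-0.5,"ty":0.1,"tz":2,"rx":0,"ry":0,"rz":0},{"tx":0,"ty":0,"tz":2.5,"rx":0,"ry":0,"rz":0},{"tx":0,"ty":0,"tz":2.5,"rx":0,"ry":0,"rz":0},{"tx":0,"ty":0,"tz":2.3,"rx":0,"ry":0,"rz":0},{"tx":0,"ty":0,"tz":1.5,"rx":0,"ry":0,"rz":0},{"tx":0,"ty":0,"tz":1,"rx":0,"ry":0,"rz":0},{"tx":0,"ty":0,"tz":0.6,"rx":0,"ry":0,"rz":0},{"tx":0,"ty":0,"tz":0.4,"rx":0,"ry":0,"rz":0},{"tx":0,"ty":0,"tz":0,"rx":0,"ry":0,"rz":0},{"tx":0,"ty":0,"tz":0,"rx":0,"ry":0,"rz":0}]'
python3 look.py disc_small .079 w3.png .472 -.259 .025
```

```text
clock: 4.05
ee_pos: [0.4716, -0.258, 0.1052]
tool_rot: [0.143, 0.99, -0.0, 0.0]
wrist_force: [-0.4, 0.5, -0.3]
opening: 0.0004
grip_force: 0.0
tcp [ 0.4716 -0.258   0.1052] F [-0.4   0.55 -0.26] clock 4.05 expected px 318 294 49
net 0.7 [321. 283.  98.  77.] [ 0.4667 -0.2557  0.079 ]
net 0.57 [634. 273.  12.  40.] [ 0.5065 -0.1025  0.079 ]
blob [320.2 286. ] [80.3 91.2] [ 0.4681 -0.2567  0.079 ]
tool shift cm to it [0.37 0.02 2.62]
```

View pics/w3.png

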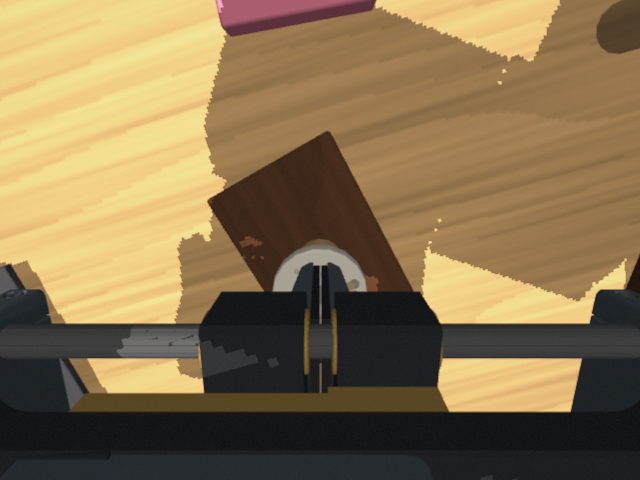

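The closed tips at (320,270) sit over the middle of the small disc, columns 273-367. Pressing slowly.

```bash
python3 -m inch '[{"tx":0,"ty":0,"tz":0.2,"rx":0,"ry":0,"rz":0},{"tx":0,"ty":0,"tz":0.2,"rx":0,"ry":0,"rz":0},{"tx":0,"ty":0,"tz":0.1,"rx":0,"ry":0,"rz":0},{"tx":0,"ty":0,"tz":0.1,"rx":0,"ry":0,"rz":0},{"tx":0,"ty":0,"tz":0.1,"rx":0,"ry":0,"rz":0},{"tx":0,"ty":0,"tz":0.1,"rx":0,"ry":0,"rz":0},{"tx":0,"ty":0,"tz":0.1,"rx":0,"ry":0,"rz":0},{"tx":0,"ty":0,"tz":0.1,"rx":0,"ry":0,"rz":0},{"tx":0,"ty":0,"tz":0.1,"rx":0,"ry":0,"rz":0},{"tx":0,"ty":0,"tz":0,"rx":0,"ry":0,"rz":0}]'
python3 -m inch '[{"tx":0,"ty":0,"tz":0.1,"rx":0,"ry":0,"rz":0},{"tx":0,"ty":0,"tz":0.1,"rx":0,"ry":0,"rz":0},{"tx":0,"ty":0,"tz":0.1,"rx":0,"ry":0,"rz":0},{"tx":0,"ty":0,"tz":0.1,"rx":0,"ry":0,"rz":0},{"tx":0,"ty":0,"tz":0,"rx":0,"ry":0,"rz":0},{"tx":0,"ty":0,"tz":0,"rx":0,"ry":0,"rz":0},{"tx":0,"ty":0,"tz":0,"rx":0,"ry":0,"rz":0},{"tx":0,"ty":0,"tz":0,"rx":0,"ry":0,"rz":0},{"tx":0,"ty":0,"tz":0,"rx":0,"ry":0,"rz":0},{"tx":0,"ty":0,"tz":0,"rx":0,"ry":0,"rz":0}]'
```

```text
clock: 5.15
ee_pos: [0.4713, -0.2578, 0.0936]
tool_rot: [0.143, 0.99, 0.0, -0.0]
wrist_force: [0.3, 0.2, 0.5]
opening: 0.0005
grip_force: 0.4
clock: 6.15
ee_pos: [0.4713, -0.2579, 0.0897]
tool_rot: [0.143, 0.99, 0.0, 0.0]
wrist_force: [0.5, -0.0, 0.2]
opening: 0.0
grip_force: 0.0
```

The force reads near zero, so I'm checking from the side whether the disc has sunk.

Run:
```python
from plant import env,cams
from h import *
s=cams.grab_frame('side');a=cv2.imread('pics/side0.png')
b=s['pixels'][:,:,::-1]
c=np.hstack([i[230:340,330:450] for i in(a,b)])
cv2.imwrite('pics/cmp1.png',cv2.resize(c,None,fx=3.3,fy=3.3,interpolation=2))
w=cams.grab_frame('wrist');cv2.imwrite('pics/w4.png',w['pixels'][:,:,::-1])
S=env.read_state();print(S['ee_pos'],S['wrist_force'],S['torque'])
```

```text
[ 0.47134633 -0.25787368  0.08970501] [-0.15736408 -0.63059773  0.35023954] [-0.03022666  0.06806196 -0.00477201]
```

View pics/cmp1.png

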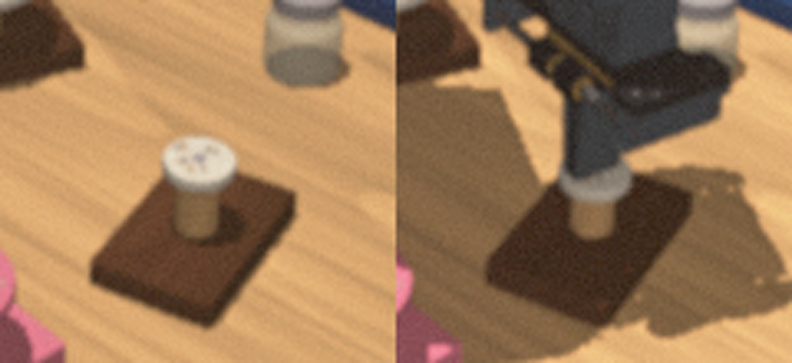

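Compared with the start, the disc's rim moved down about 11 crop pixels (roughly 8 mm) while the board stayed put, so the small disc is bedded. Lifting and going over to the medium one.

```bash
python3 -m inch '[{"tx":0,"ty":0,"tz":-1,"rx":0,"ry":0,"rz":0},{"tx":0,"ty":0,"tz":-3,"rx":0,"ry":0,"rz":0},{"tx":0,"ty":0,"tz":-4,"rx":0,"ry":0,"rz":0},{"tx":0,"ty":0,"tz":-4,"rx":0,"ry":0,"rz":0},{"tx":0.5,"ty":4,"tz":0,"rx":0,"ry":0,"rz":0},{"tx":0.5,"ty":4,"tz":0,"rx":0,"ry":0,"rz":0},{"tx":0.5,"ty":4,"tz":0,"rx":0,"ry":0,"rz":0},{"tx":0.5,"ty":4,"tz":0,"rx":0,"ry":0,"rz":0},{"tx":0.5,"ty":4,"tz":0,"rx":0,"ry":0,"rz":0},{"tx":0.5,"ty":4,"tz":0,"rx":0,"ry":0,"rz":0}]'
python3 -m inch '[{"tx":0.5,"ty":4,"tz":0,"rx":0,"ry":0,"rz":0},{"tx":0.5,"ty":4,"tz":0,"rx":0,"ry":0,"rz":0},{"tx":0.5,"ty":4,"tz":0,"rx":0,"ry":0,"rz":0},{"tx":0.5,"ty":4,"tz":0,"rx":0,"ry":0,"rz":0},{"tx":0.5,"ty":4,"tz":0,"rx":0,"ry":0,"rz":0},{"tx":0.5,"ty":4,"tz":0,"rx":0,"ry":0,"rz":0},{"tx":0.5,"ty":4,"tz":0,"rx":0,"ry":0,"rz":0},{"tx":0.5,"ty":4,"tz":0,"rx":0,"ry":0,"rz":0},{"tx":0,"ty":0,"tz":0,"rx":0,"ry":0,"rz":0},{"tx":0,"ty":0,"tz":0,"rx":0,"ry":0,"rz":0}]'
python3 look.py disc_medium .089 w5.png .561 .304 .037
python3 - <<'E'
from plant import cams
from h import *
t=cams.grab_frame('top');print(white(t,429,244,14))
s=cams.grab_frame('side');print(white(s,390,279,15),'was 390,279.4')
E
```

```text
clock: 7.25
ee_pos: [0.5104, -0.0175, 0.2106]
tool_rot: [0.143, 0.99, -0.0, 0.0]
wrist_force: [0.8, -0.5, 0.8]
opening: 0.0007
grip_force: 0.0
clock: 8.25
ee_pos: [0.5623, 0.2997, 0.2101]
tool_rot: [0.142, 0.99, -0.0, 0.0]
wrist_force: [-0.6, 0.5, -0.0]
opening: 0.0009
grip_force: 0.0
tcp [0.5623 0.2997 0.2101] F [-0.58  0.49 -0.  ] clock 8.25 expected px 325 239 49
net 0.74 [319. 232. 100.  86.] [0.5542 0.3014 0.089 ]
blob [318.2 234.7] [92.8 96. ] [0.5562 0.3002 0.089 ]
tool shift cm to it [ 0.6  -0.12 12.11]
((428.29986572265625, 244.07334899902344), (17.539775848388672, 18.486473083496094), 136.87380981445312)
((389.8007507324219, 282.41650390625), (16.465106964111328, 22.492151260375977), 93.37564086914062) was 390,279.4
```

View pics/w5.png

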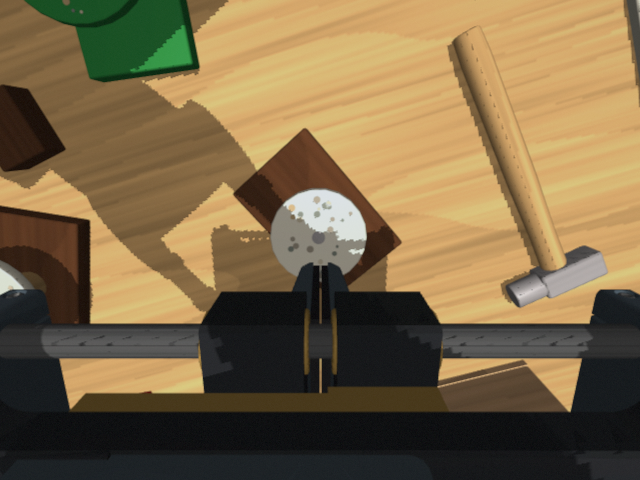

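The small disc stays down: its rim is still 3 px lower from the side. The white medium disc is at (319,235), about 5 mm along tool x. Descending and pressing.

```bash
python3 -m inch '[{"tx":0.4,"ty":0,"tz":1,"rx":0,"ry":0,"rz":0},{"tx":0,"ty":0,"tz":2,"rx":0,"ry":0,"rz":0},{"tx":0,"ty":0,"tz":2,"rx":0,"ry":0,"rz":0},{"tx":0,"ty":0,"tz":2,"rx":0,"ry":0,"rz":0},{"tx":0,"ty":0,"tz":1,"rx":0,"ry":0,"rz":0},{"tx":0,"ty":0,"tz":1,"rx":0,"ry":0,"rz":0},{"tx":0,"ty":0,"tz":0.3,"rx":0,"ry":0,"rz":0},{"tx":0,"ty":0,"tz":0.2,"rx":0,"ry":0,"rz":0},{"tx":0,"ty":0,"tz":0,"rx":0,"ry":0,"rz":0},{"tx":0,"ty":0,"tz":0,"rx":0,"ry":0,"rz":0}]'
python3 -m inch '[{"tx":0,"ty":0,"tz":0.2,"rx":0,"ry":0,"rz":0},{"tx":0,"ty":0,"tz":0.2,"rx":0,"ry":0,"rz":0},{"tx":0,"ty":0,"tz":0.1,"rx":0,"ry":0,"rz":0},{"tx":0,"ty":0,"tz":0.1,"rx":0,"ry":0,"rz":0},{"tx":0,"ty":0,"tz":0.1,"rx":0,"ry":0,"rz":0},{"tx":0,"ty":0,"tz":0.1,"rx":0,"ry":0,"rz":0},{"tx":0,"ty":0,"tz":0.1,"rx":0,"ry":0,"rz":0},{"tx":0,"ty":0,"tz":0.1,"rx":0,"ry":0,"rz":0},{"tx":0,"ty":0,"tz":0.1,"rx":0,"ry":0,"rz":0},{"tx":0,"ty":0,"tz":0.1,"rx":0,"ry":0,"rz":0}]'
```

```text
clock: 9.45
ee_pos: [0.5591, 0.3004, 0.1153]
tool_rot: [0.143, 0.99, 0.0, 0.0]
wrist_force: [0.5, -1.0, 0.4]
opening: 0.0002
grip_force: 0.0
clock: 10.45
ee_pos: [0.5588, 0.3002, 0.1027]
tool_rot: [0.143, 0.99, 0.0, 0.0]
wrist_force: [-2.0, -1.0, 5.3]
opening: 0.0006
grip_force: 2.6
```

```bash
python3 -m inch '[{"tx":0,"ty":0,"tz":0.1,"rx":0,"ry":0,"rz":0},{"tx":0,"ty":0,"tz":0.1,"rx":0,"ry":0,"rz":0},{"tx":0,"ty":0,"tz":0.1,"rx":0,"ry":0,"rz":0},{"tx":0,"ty":0,"tz":0,"rx":0,"ry":0,"rz":0},{"tx":0,"ty":0,"tz":0,"rx":0,"ry":0,"rz":0},{"tx":0,"ty":0,"tz":-1,"rx":0,"ry":0,"rz":0},{"tx":0,"ty":0,"tz":-3,"rx":0,"ry":0,"rz":0},{"tx":0,"ty":0,"tz":-3,"rx":0,"ry":0,"rz":0},{"tx":0,"ty":0,"tz":-3,"rx":0,"ry":0,"rz":0},{"tx":0,"ty":0,"tz":0,"rx":0,"ry":0,"rz":0}]'
python3 - <<'E'
from plant import cams
from h import *
t=cams.grab_frame('top');print(white(t,218,211,20))
s=cams.grab_frame('side');print(white(s,254,182,18),'was 252.7,176.4')
a=cv2.imread('pics/side0.png');b=s['pixels'][:,:,::-1]
c=np.hstack([i[150:230,200:310] for i in(a,b)])
cv2.imwrite('pics/cmp2.png',cv2.resize(c,None,fx=3.5,fy=3.5,interpolation=2))
E
```

```text
clock: 11.45
ee_pos: [0.5606, 0.3011, 0.2045]
tool_rot: [0.143, 0.99, 0.002, 0.003]
wrist_force: [0.0, -0.2, -0.3]
opening: 0.0005
grip_force: 0.0
((217.61277770996094, 211.4090118408203), (37.85254669189453, 41.70114517211914), 159.6123046875)
((253.57725524902344, 182.87252807617188), (14.394670486450195, 25.20482063293457), 88.23550415039062) was 252.7,176.4
```

View pics/cmp2.png

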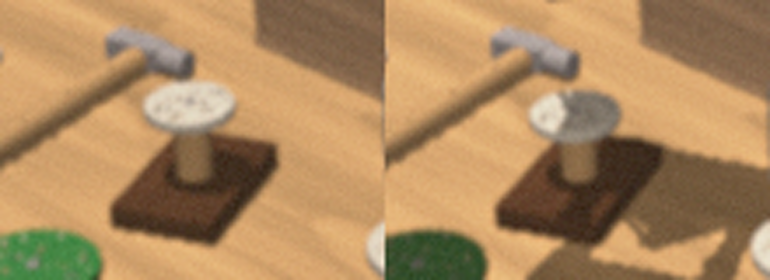

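The medium disc's rim dropped about 3 px of the full picture (roughly 8 mm) and its board didn't move. On to the large white disc.

```bash
python3 -m inch '[{"tx":-0.9,"ty":-4,"tz":0,"rx":0,"ry":0,"rz":0},{"tx":-0.9,"ty":-4,"tz":0,"rx":0,"ry":0,"rz":0},{"tx":-0.9,"ty":-4,"tz":0,"rx":0,"ry":0,"rz":0},{"tx":-0.9,"ty":-4,"tz":0,"rx":0,"ry":0,"rz":0},{"tx":-0.9,"ty":-4,"tz":0,"rx":0,"ry":0,"rz":0},{"tx":-0.9,"ty":-4,"tz":0,"rx":0,"ry":0,"rz":0},{"tx":-0.9,"ty":-4,"tz":0,"rx":0,"ry":0,"rz":0},{"tx":0,"ty":0,"tz":0,"rx":0,"ry":0,"rz":0},{"tx":0,"ty":0,"tz":0,"rx":0,"ry":0,"rz":0},{"tx":0,"ty":0,"tz":0,"rx":0,"ry":0,"rz":0}]'
python3 look.py disc_large .084 w6.png .545 .015 .05
```

```text
clock: 12.55
ee_pos: [0.5397, 0.0146, 0.1992]
tool_rot: [0.143, 0.99, 0.0, -0.001]
wrist_force: [-0.5, -0.2, 0.1]
opening: 0.0009
grip_force: 0.0
tcp [0.5397 0.0146 0.1992] F [-0.46 -0.24  0.13] clock 12.55 expected px 322 251 67
net 0.62 [312. 244. 127. 125.] [0.5377 0.0094 0.084 ]
blob [315.8 245.8] [125.4 132. ] [0.5397 0.0114 0.084 ]
tool shift cm to it [-0.1  -0.3  11.52]
```

View pics/w6.png

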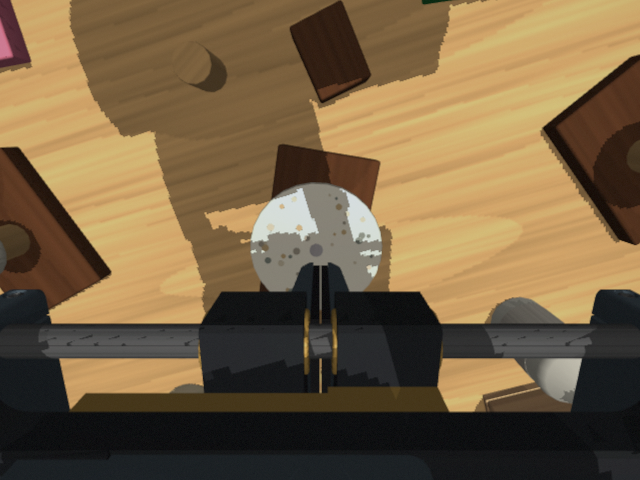

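The large white disc is centred at (316,248), within 3 mm of the TCP. Descending and pressing.

```bash
python3 -m inch '[{"tx":0,"ty":-0.2,"tz":1,"rx":0,"ry":0,"rz":0},{"tx":0,"ty":0,"tz":2,"rx":0,"ry":0,"rz":0},{"tx":0,"ty":0,"tz":2,"rx":0,"ry":0,"rz":0},{"tx":0,"ty":0,"tz":1.5,"rx":0,"ry":0,"rz":0},{"tx":0,"ty":0,"tz":1,"rx":0,"ry":0,"rz":0},{"tx":0,"ty":0,"tz":0.8,"rx":0,"ry":0,"rz":0},{"tx":0,"ty":0,"tz":0.3,"rx":0,"ry":0,"rz":0},{"tx":0,"ty":0,"tz":0.3,"rx":0,"ry":0,"rz":0},{"tx":0,"ty":0,"tz":0,"rx":0,"ry":0,"rz":0},{"tx":0,"ty":0,"tz":0,"rx":0,"ry":0,"rz":0}]'
python3 -m inch '[{"tx":0,"ty":0,"tz":0.2,"rx":0,"ry":0,"rz":0},{"tx":0,"ty":0,"tz":0.2,"rx":0,"ry":0,"rz":0},{"tx":0,"ty":0,"tz":0.1,"rx":0,"ry":0,"rz":0},{"tx":0,"ty":0,"tz":0.1,"rx":0,"ry":0,"rz":0},{"tx":0,"ty":0,"tz":0.1,"rx":0,"ry":0,"rz":0},{"tx":0,"ty":0,"tz":0.1,"rx":0,"ry":0,"rz":0},{"tx":0,"ty":0,"tz":0.1,"rx":0,"ry":0,"rz":0},{"tx":0,"ty":0,"tz":0.1,"rx":0,"ry":0,"rz":0},{"tx":0,"ty":0,"tz":0.1,"rx":0,"ry":0,"rz":0},{"tx":0,"ty":0,"tz":0.1,"rx":0,"ry":0,"rz":0}]'
```

```text
clock: 13.65
ee_pos: [0.5397, 0.0119, 0.1111]
tool_rot: [0.143, 0.99, 0.0, 0.0]
wrist_force: [0.6, -0.6, -0.5]
opening: 0.0003
grip_force: 0.0
clock: 14.65
ee_pos: [0.5394, 0.0119, 0.0987]
tool_rot: [0.143, 0.99, 0.0, 0.0]
wrist_force: [-1.2, 1.4, 5.7]
opening: 0.0002
grip_force: 2.5
```

```bash
python3 -m inch '[{"tx":0,"ty":0,"tz":0.1,"rx":0,"ry":0,"rz":0},{"tx":0,"ty":0,"tz":0.1,"rx":0,"ry":0,"rz":0},{"tx":0,"ty":0,"tz":0.1,"rx":0,"ry":0,"rz":0},{"tx":0,"ty":0,"tz":0.1,"rx":0,"ry":0,"rz":0},{"tx":0,"ty":0,"tz":0,"rx":0,"ry":0,"rz":0},{"tx":0,"ty":0,"tz":-1,"rx":0,"ry":0,"rz":0},{"tx":0,"ty":0,"tz":-3,"rx":0,"ry":0,"rz":0},{"tx":0,"ty":0,"tz":-4,"rx":0,"ry":0,"rz":0},{"tx":0,"ty":0,"tz":-4,"rx":0,"ry":0,"rz":0},{"tx":0,"ty":0,"tz":0,"rx":0,"ry":0,"rz":0}]'
python3 - <<'E'
from plant import cams
from h import *
s=cams.grab_frame('side')
a=cv2.imread('pics/side0.png');b=s['pixels'][:,:,::-1]
c=np.vstack([np.hstack([i[190:270,280:390] for i in(a,b)]),np.hstack([i[250:330,340:450] for i in(a,b)])])
cv2.imwrite('pics/cmp3.png',cv2.resize(c,None,fx=3.5,fy=3.5,interpolation=2))
E
```

```text
clock: 15.65
ee_pos: [0.5418, 0.0118, 0.2202]
tool_rot: [0.143, 0.99, 0.0, 0.004]
wrist_force: [0.5, 0.2, 0.3]
opening: 0.0003
grip_force: 0.0
```

View pics/cmp3.png

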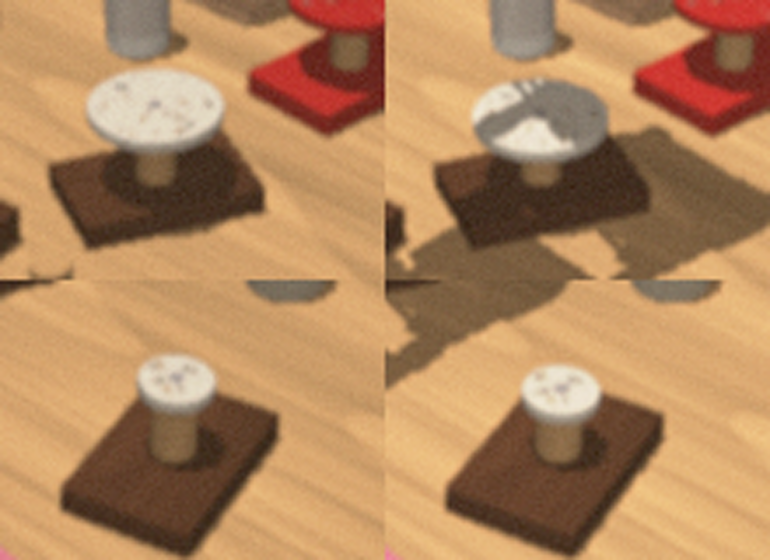

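The large disc (top row) and the small disc (bottom row) each sit about 11 crop pixels lower, and their boards haven't moved. The arm is clear, so I'm handing in.

```bash
python3 -c "
from plant import env
print(env.finish_job())"
```

```text
the job is handed in; nothing more can be done
None
```

I pressed all three discs down about 7–8 mm (camera estimate) in the order small, medium, large, with no visible shift of the hooks, and handed the job in with the arm clear at about 16 s; no verdict was returned.

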